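# Load the yogurt maker, snap its lid on and switch it on

### The arm

A 6-joint arm with a two-finger parallel gripper is mounted at the origin on the work surface. World frame = base frame: x ahead of the robot, y to its left, z up, the work surface at z = 0. Lengths are in mm, angles in rad, forces in N, time in s.
With the tool pointing down it reaches from about 350 to 875 mm from the base axis. Payload 4.2 kg.
Tool frame: the origin (TCP) lies on the mounting face of the last link; the fingertips stand 173 mm ahead of it and the grasp point (between the pads) lies grip_point_offset ahead of it (grip_point_offset is the distance from the TCP to the grasp point, in mm); z points along the fingers, y is the line along which they close (so a half turn about z gives the same grasp; the last joint's range is limited). The gripper opens to 85 mm and grips with 20 to 120 N. Pads are 22 mm wide; open, the fingers measure 114 mm over their backs; the gripper's body (76 mm by 85 mm) begins 54 mm behind the grasp point. The pads swing forward as they close: fully open they stand 13 mm farther back than shut.
Start: joints at [1.605, 0.385, 0.008, 0, -1.194, -0.259], TCP at [139.288, 609.261, 404.712] pointing down, gripper open.
Joint ranges: [-3.14, 3.14], [-1.21, 2.06], [-1.07, 1.41], [-3.16, 2.05], [-2.99, -0.16], [-3.1, 3.1]. Speed limits (rad/s): [2.79, 2.79, 3.14, 3.14, 3.14, 3.14].

### API

Orientations are given as a unit quaternion [x, y, z, w].
In Python, from bench import read_state, get_image, job_done, recognise, place_of, grip_point_offset gives the robot as it stands. The module is installed in compiled form; this text tells all that it offers.
- The arm moves only by the tool carry_out, never from a script. Its arguments are lists of equal length, an entry for each row: "slide": the shift along the tool's x, y, z in m, a list of three; "roll": the turn about the tool's z in degrees; "claw": the finger opening in m, from 0 to 0.0854. A call has 1 to 8 rows; each row is the pose to reach, as a shift and turn from the pose commanded when the call began, along the tool's axes at that moment; what a row does not reach only later rows make up. A row lasts 1/8 s, in which the tool goes at most 62.5 mm and 10.7 degrees, less where a joint would pass 70% of its speed; a pose out of reach is approached as far as the arm can. A call with a gripper value outside its range is refused whole. The fingers move at their own pace and stop on an object; the grip force is fixed at half the most. Time passes only in rows, so rows that repeat a pose let the fingers close. It gives the time, the measured TCP pose, the force, the opening and the grip force at its end, in the units of the state.
- read_state(): the state, without advancing time (a new reading comes with each control period).
- get_image(name): name is "scene" or "side" or "wrist"; returns a dict with "img" (384x512x3 uint8, red, green, blue), "z_map" (384x512 float32, mm along the optical axis (not along the pixel's ray), 0 where there is no reading), "mtx" (3x3 intrinsics, pixels), "world_from_camera" (4x4, takes a point from camera to world coordinates); the wrist camera has in their place "T_tool_cam" (4x4, takes a point from camera to tool coordinates, whose origin is the TCP and whose axes are the flange's). Camera axes: x right, y up, looking along -z (the intrinsics and any distortion apply to the point x, -y, -z); pixel columns grow to the right and rows downward; lengths in mm; the calibration is good to about 2 mm. A picture is of the moment at which its call begins: read the wrist's pose just before it.
- job_done(): hands the job in; it is judged then, once.
Trained networks look in a picture, given as the dict that the camera call returned (one of the last four; its "shot" number tells which), for a name from the list of things; names that differ only in an ending like _2 or _b are one class to them, and where a whole thing is asked for, a point or a joint stands for the part that bears it (a point fixed in the world has none). Each returns a list of dicts, best first, with "conf" (0 to 1); they miss things now and then, are a little off and sometimes report something else, mostly with a low value. They report only what shows in the picture. A call takes as long as a camera call. They do not tell look-alikes from the thing itself.
- recognise(picture, thing): "at" ([column, row] in pixels, amid what is visible of it).
- place_of(picture, thing): "at" ([column, row] in pixels: a listed point, or the origin of a listed thing).
The state is a dict: "clock": time; "joints": joint angles; "joint_vel": joint speeds; "joint_efforts": joint torques, N m; "position": TCP position; "ee_rot": TCP orientation; "contact_force": force on the tool from outside, world axes, zero at the start; "wrist_torque": the same for the moment, N m; "gripper_width": finger opening in mm; "grasp_force": force on a finger pad.
Only numpy, scipy, OpenCV 4.12 (cv2) and the standard library are available. Lean on these libraries where they do the work, as an engineer would, in place of code of your own. Each camera call takes 0.05 s, during which the arm holds its last target. There are 200 camera calls.

### The job

Put every blue-capped jar from the teal chopping board into the tub of the yogurt maker, each standing upright and set down gently, not dropped. Then put the clear lid on and press it down until it snaps fully home and sits level all round, and only then turn the dial clockwise past its click to the green mark. Leave the other things on the counter where they are.

Things in the scene. Friction and masses are not known exactly. Their poses are not given: they have to be found in the camera images.
- machine: White round yogurt maker, fixed. Origin: centre of its underside, on the counter; z is the tub's axis. Tub: inner radius 100 mm, wall 6 mm, rim top 95 mm above the counter; below 67 mm the housing is 118 mm in radius. A control deck (100 mm wide, round-ended, top 62 mm high) reaches to 210 mm from the tub axis on the machine's -x side.
- hotplate: Aluminium warming plate, the tub's flat floor, top 18 mm above the counter. Origin: centre of the machine's underside. The tub takes up to five jars, e.g. centres 66 mm from the axis, 72 degrees apart. Beside such a jar only 9 mm is left to the tub wall: fingers fit beside it tangentially, not radially.
- rim (a point): Centre of the tub's mouth, at rim height (95 mm above the counter). Four rubber-nosed spring catches, 5 mm proud of the tub's outside, stand 7 mm below the rim.
- dial (a joint): Dial on the control deck, upright axis 160 mm from the tub axis on the machine's -x side. 0 = off (red mark), 1.4 rad = on (green mark), growing clockwise seen from above. Spring detent: turning it to the hump at 0.7 rad takes up to about 0.1 N m; let go before the hump it springs back to 0, past it it clicks on to 1.4.
- dial_grip (a point): Point on the dial's axis, 30 mm above the control deck: a good height to grip. The grip is an upright black bar 50 mm long, 14 mm thick, from 8 to 42 mm above the deck, on a disc 26 mm in radius. The bar runs along the point's x axis, which turns with the dial (at 0 it stands +0.7 rad, at 1.4 it stands -0.7 rad from the machine's x axis, about z).
- lid: Round clear plastic lid, 0.22 kg, 238 mm across, skirt down. Origin: centre of the skirt's lower edge; z up. Skirt 24 mm deep, disc top at 30 mm. It fits over the rim any way round, self-centring over 3 mm. Laid on, it rests on the catches, origin 75 to 83 mm up; 10 to 20 N in the middle snaps it down on the rim: 71 mm up, level. If one side stays proud, press the disc near its edge there.
- lid_handle (a point): Middle of the lid's white bar handle, a good point to grip, 52 mm above the lid's origin. The bar runs along the lid's x axis, 74 mm long, 18 mm thick, from 30 to 64 mm above the lid's origin (flat top, which can be pressed).
- board: Teal chopping board, fixed, about 320 x 230 mm (x, y) and 4 mm thick, on which the jars stand at the start. Origin: centre of its underside.
- jar0: Filled white glass jar with a blue cap, a plain upright cylinder 50 mm across and 70 mm tall, about 0.22 kg. Origin: centre of its underside; z is up. May be absent.
- jar1: Filled white glass jar with a blue cap, a plain upright cylinder 50 mm across and 70 mm tall, about 0.22 kg. Origin: centre of its underside; z is up. May be absent.
- jar2: Filled white glass jar with a blue cap, a plain upright cylinder 50 mm across and 70 mm tall, about 0.22 kg. Origin: centre of its underside; z is up. May be absent.
- jar3: Filled white glass jar with a blue cap, a plain upright cylinder 50 mm across and 70 mm tall, about 0.22 kg. Origin: centre of its underside; z is up. May be absent.
- jar4: Filled white glass jar with a blue cap, a plain upright cylinder 50 mm across and 70 mm tall, about 0.22 kg. Origin: centre of its underside; z is up. May be absent.
- mug: Blue mug, 74 mm across, 85 mm high, handle on its +y side; origin on its underside. Not part of the job: leave it alone.
- spice: Amber spice jar, 52 mm across, 85 mm high; origin on its underside. Not part of the job: leave it alone.
- mill: Dark wooden pepper mill, 58 mm across, 165 mm high; origin on its underside. Not part of the job: leave it alone.
- salt: Low round wooden salt box, 76 mm across, 40 mm high; origin on its underside. Not part of the job: leave it alone.
- spoon: Spoon, 170 mm long along its x axis; origin on its underside. Not part of the job: leave it alone.
- knife: Knife with a wooden handle, 250 mm long along its x axis; origin on its underside. Not part of the job: leave it alone.
Things that resemble listed ones, but are neither listed nor needed, are in the scene too. Leave any red look-alike of the lid alone.

How it is judged (in metres and radians):
On the way, in this order (a step that is already met when the one before it is completed fails the run):
1. every jar stands upright in the tub, let go (horizontal distance between each of jar0, jar1, jar2, jar3, jar4 and rim below 0.08 m and z of jar0 in the frame of machine between 0.012 and 0.024 m and angle between each of jar0, jar1, jar2, jar3, jar4's own z axis and vertical below 0.15 rad and linear speed of each of jar0, jar1, jar2, jar3, jar4 below 0.03 m/s and z of jar1 in the frame of machine between 0.012 and 0.024 m and z of jar2 in the frame of machine between 0.012 and 0.024 m and z of jar3 in the frame of machine between 0.012 and 0.024 m and z of jar4 in the frame of machine between 0.012 and 0.024 m and contact force between the fingers and jar0 below 0.2 N and contact force between the fingers and jar1 below 0.2 N and contact force between the fingers and jar2 below 0.2 N and contact force between the fingers and jar3 below 0.2 N and contact force between the fingers and jar4 below 0.2 N), for 0.3 s.
2. the lid is pressed home, level (horizontal distance between each of jar0, jar1, jar2, jar3, jar4 and rim below 0.08 m and z of jar0 in the frame of machine between 0.012 and 0.024 m and angle between each of jar0, jar1, jar2, jar3, jar4's own z axis and vertical below 0.15 rad and linear speed of each of jar0, jar1, jar2, jar3, jar4 below 0.03 m/s and z of jar1 in the frame of machine between 0.012 and 0.024 m and z of jar2 in the frame of machine between 0.012 and 0.024 m and z of jar3 in the frame of machine between 0.012 and 0.024 m and z of jar4 in the frame of machine between 0.012 and 0.024 m and horizontal distance between lid and rim below 0.005 m and z of lid in the frame of machine between 0.066 and 0.0735 m and angle between lid's own z axis and vertical below 0.02 rad), for 0.3 s.
3. the dial is turned past its click (horizontal distance between lid and rim below 0.005 m and z of lid in the frame of machine between 0.066 and 0.0735 m and angle between lid's own z axis and vertical below 0.02 rad and value of joint dial above 1.2 rad), for 0.2 s.
At the end, for the whole second after the job is handed in: Every jar stands upright (0.15 rad) and at rest on the warming plate, within 80 mm of the tub axis; the lid is home (origin 66 to 73.5 mm above the counter; 71 is seated), centred within 5 mm, level within 0.02 rad, at rest; the dial is past its click, above 1.2 rad (all of step 3 and horizontal distance between each of jar0, jar1, jar2, jar3, jar4 and rim below 0.08 m and z of jar0 in the frame of machine between 0.012 and 0.024 m and angle between each of jar0, jar1, jar2, jar3, jar4's own z axis and vertical below 0.15 rad and linear speed of each of jar0, jar1, jar2, jar3, jar4 below 0.03 m/s and z of jar1 in the frame of machine between 0.012 and 0.024 m and z of jar2 in the frame of machine between 0.012 and 0.024 m and z of jar3 in the frame of machine between 0.012 and 0.024 m and z of jar4 in the frame of machine between 0.012 and 0.024 m and linear speed of lid below 0.02 m/s); the robot touches nothing.
It fails at once if a jar is dropped into the tub (over 0.5 m/s inside it, above the plate) ((horizontal distance between jar0 and rim below 0.08 m and z of jar0 in the frame of machine between 0.022 and 0.07 m and linear speed of jar0 above 0.5 m/s) or (horizontal distance between jar1 and rim below 0.08 m and z of jar1 in the frame of machine between 0.022 and 0.07 m and linear speed of jar1 above 0.5 m/s) or (horizontal distance between jar2 and rim below 0.08 m and z of jar2 in the frame of machine between 0.022 and 0.07 m and linear speed of jar2 above 0.5 m/s) or (horizontal distance between jar3 and rim below 0.08 m and z of jar3 in the frame of machine between 0.022 and 0.07 m and linear speed of jar3 above 0.5 m/s) or (horizontal distance between jar4 and rim below 0.08 m and z of jar4 in the frame of machine between 0.022 and 0.07 m and linear speed of jar4 above 0.5 m/s)).
It fails at once if another thing on the counter is moved by more than 30 mm (distance of any of mug, spice, mill, salt, spoon, knife from where it was at the start of the episode above 0.03 m).
Of jar0, jar1, jar2, jar3, jar4 only 3 to 5 are there at a start; the rules pass over those that are not, and their reading is None.
At some moment in a run one of jar0, jar1, jar2, jar3, jar4, lid may be knocked a few centimetres aside while the robot is not near it.
It also fails if it takes over 210 s, if anything falls off the work surface, if the arm or the gripper's body presses on something with over 40 N, if the wrist force passes 120 N, or if a joint passes its speed limit or range.

## Working session

There is one attempt and no reset: what is moved stays moved. The work goes in short steps, Python scripts to look and compute and a tool call to move; the robot and the scene stay as the last step left them, time stands still between calls to the robot, and variables do not carry over. Pictures are saved under pics/ and viewed, at most 14 in all, crops included, and the job is handed in when it is done.

Besides the shell and the picture viewer there is one more tool, called after ">>>" by a JSON object that holds its "method" and its "body", one argument or row to a line. carry_out: Moves the arm, as the interface text tells. Its arguments: {"type":"object","properties":{"slide":{"type":"array"},"roll":{"type":"array"},"claw":{"type":"array"}},"required":["slide","roll","claw"]}

```bash
mkdir -p pics; cat > h.py <<'E'
import numpy as np, cv2, json
from bench import *
from scipy.spatial.transform import Rotation as R
def cam(name):
    s=read_state(); d=get_image(name)
    if 'world_from_camera' in d: T=np.array(d['world_from_camera'])
    else:
        W=np.eye(4); W[:3,:3]=R.from_quat(s['ee_rot']).as_matrix(); W[:3,3]=s['position']; T=W@np.array(d['T_tool_cam'])
    d['T']=T; return d
def save(d,n): cv2.imwrite('pics/'+n,cv2.cvtColor(d['img'],cv2.COLOR_RGB2BGR))
def ray(d,uv):
    K=np.array(d['mtx']); v=np.array([(uv[0]-K[0,2])/K[0,0],-(uv[1]-K[1,2])/K[1,1],-1.])
    return d['T'][:3,3], d['T'][:3,:3]@v
def at_z(d,uv,z):
    o,v=ray(d,uv); return o+v*(z-o[2])/v[2]
def depth_pt(d,uv):
    o,v=ray(d,uv); u=int(round(uv[0]));w=int(round(uv[1]))
    p=d['z_map'][max(0,w-2):w+3,max(0,u-2):u+3]; p=p[p>0]
    return o+v*np.median(p) if len(p) else None
def cloud(d):
    K=np.array(d['mtx']); z=d['z_map']; v,u=np.mgrid[:z.shape[0],:z.shape[1]]
    P=np.stack([(u-K[0,2])/K[0,0]*z,-(v-K[1,2])/K[1,1]*z,-z],-1)
    return P@d['T'][:3,:3].T+d['T'][:3,3]
def tri(rays):
    A=np.zeros((3,3));b=np.zeros(3)
    for o,v in rays:
        v=v/np.linalg.norm(v);M=np.eye(3)-np.outer(v,v);A+=M;b+=M@o
    return np.linalg.solve(A,b)
E
python3 - <<'E'
from h import *
np.set_printoptions(precision=1,suppress=True)
print(read_state(),grip_point_offset)
ds=[cam(n) for n in('scene','side')]
for d,n in zip(ds,('scene','side')):
    save(d,n+'0.png'); print(n,d['shot'],d['T'][:3,3],[k for k in d])
    for t in ['jar0','lid','lid_handle','rim','dial_grip','machine','mug','spice','mill','salt','spoon','knife','board']:
        for f in (place_of,):
            for r in f(d,t)[:7]: print(t,np.array(r['at']),round(r['conf'],2),depth_pt(d,r['at']) if 0<=r['at'][0]<512 and 0<=r['at'][1]<384 else None)
im=np.hstack([cv2.cvtColor(d['img'],cv2.COLOR_RGB2BGR) for d in ds])
E
```

```text
{'clock': 0.0, 'joints': array([ 1.6,  0.4,  0. , -0. , -1.2, -0.3]), 'joint_vel': array([-0., -0., -0.,  0., -0.,  0.]), 'joint_efforts': array([  0. , -39.2,  18.8,   4.2,  -0. ,  -0. ]), 'position': array([139.2, 609.1, 403.6]), 'ee_rot': array([ 1. , -0.1, -0. ,  0. ]), 'contact_force': array([-0.9, -0.2,  1. ]), 'wrist_torque': array([-0.,  0., -0.]), 'grasp_force': 0.0, 'gripper_width': 85.35435279273733} 154.70000000000002
scene 1 [1091.5  430.1  997.4] ['img', 'z_map', 'mtx', 'world_from_camera', 'shot', 'T']
jar0 [298.8 222.8] 0.88 [512.4 241.2  52. ]
jar0 [292.  248.4] 0.79 [597.4 261.1  41.6]
jar0 [164.5 157.8] 0.75 [ 494.6 -307.4   35.9]
jar0 [330.8 240.1] 0.72 [510.7 350.1  37.2]
jar0 [320.9 213.7] 0.7 [432.1 283.6  30.1]
jar0 [312.4 262.3] 0.66 [606.4 332.5  37.7]
lid [163.1 164.5] 0.97 [ 517.9 -297.3   27.7]
lid [215.8 116.5] 0.69 [ 208.1 -276.9   27.6]
lid_handle [158.6 148.1] 0.86 [ 463.5 -362.    30.4]
lid_handle [212.7 102.2] 0.6 [ 174.1 -310.9   62.3]
rim [297.4 305.4] 0.67 [729.8 347.8   1. ]
rim [201.2 210.1] 0.58 [607.1 -67.4  17.1]
dial_grip [235.9 177.2] 0.67
[... 1170 characters left out ...]
 661.5 -126.    20.3]
rim [142.2 246.6] 0.3 [755.9 241.   37.8]
dial_grip [254.5 174.3] 0.51 [483.1  -4.7  97.1]
dial_grip [203.7 190.3] 0.45 [620.3  68.7  89.9]
machine [202.5 190.8] 0.78 [623.1  72.2  90.8]
machine [264.  366.3] 0.33 [430.4 522.7   9.5]
mug [148.6 246.9] 0.93 [742.5 233.4  29.4]
mug [203.3 190.7] 0.71 [621.2  70.3  89.7]
spice [167.8 171.6] 0.76 [739.2 -10.7  87.7]
spice [144.8 291.9] 0.24 [725.  353.3   3. ]
mill [149.  204.2] 0.84 [784.4  68.2  26.5]
salt [168.3 172.9] 0.65 [737.2  -7.   85.8]
salt [193.8 156.5] 0.45 [ 682.7 -119.7   67.5]
spoon [144.7 292. ] 0.67 [725.2 353.5   2.8]
knife [267.3 366.3] 0.59 [423.6 521.9   8.9]
board [244.3 277.1] 0.7 [484.8 347.   72.7]
```

```bash
python3 - <<'E'
import cv2,numpy as np
a=cv2.imread('pics/scene0.png')[80:360,110:420];b=cv2.imread('pics/side0.png')[100:380,100:410]
cv2.imwrite('pics/ab.png',np.vstack([cv2.resize(x,None,fx=1.07*1,fy=1.07) for x in (a,b)]) if 0 else np.hstack([cv2.resize(a,(400,361)),cv2.resize(b,(400,361))]))
E
```

```text
(no output)
```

View pics/ab.png

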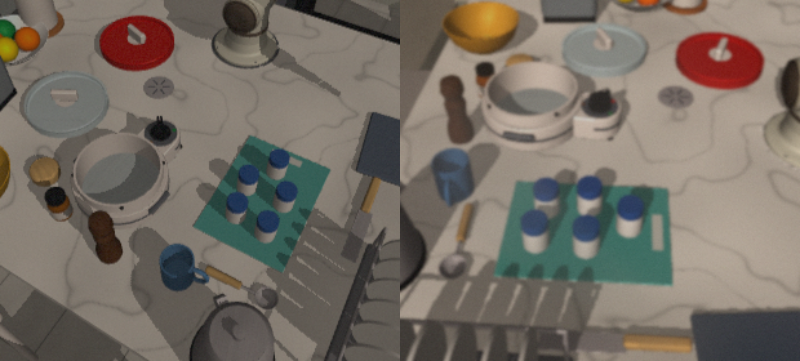

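View pics/scene0.png

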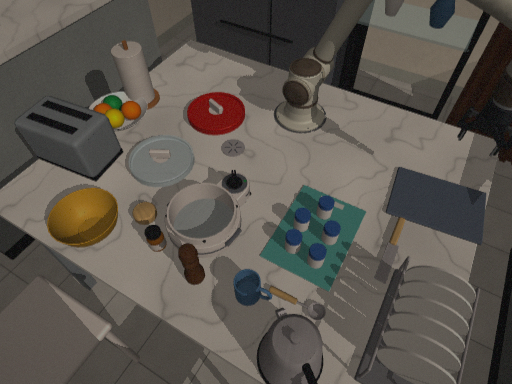

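The scene picture shows five blue-capped jars on the teal board, at (302,216), (326,205), (331,231), (293,238) and (316,253). There are two lid candidates: the clear one at (160,160) and the red look-alike at (217,112). The task asks for the clear lid, so (160,160) is the target. The tub is at (203,215) and the dial at (235,180).

```bash
cat > meas.py <<'E'
from h import *
from scipy.optimize import least_squares
np.set_printoptions(precision=1,suppress=True)
def circ(p,r=None):
    f=lambda q:np.hypot(p[:,0]-q[0],p[:,1]-q[1])-(q[2] if r is None else r)
    return least_squares(f,[*((p[:,:2].max(0)+p[:,:2].min(0))/2),50 if r is None else r],loss='soft_l1').x
def caps(d,lo=(330,150),hi=(700,450),minn=25,area=True):
    P=cloud(d); h=cv2.cvtColor(d['img'],cv2.COLOR_RGB2HSV)
    m=(h[...,0]>100)&(h[...,0]<125)&(h[...,1]>110)&(P[...,2]>66)&(P[...,2]<100)&(P[...,0]>lo[0])&(P[...,0]<hi[0])&(P[...,1]>lo[1])&(P[...,1]<hi[1])
    n,l,s,c=cv2.connectedComponentsWithStats(m.astype(np.uint8))
    out=[]
    for i in range(1,n):
        if s[i,4]>=minn:
            q=P[l==i]; out.append((np.median(q,0),(q.min(0)+q.max(0))/2,circ(q[:,:2],25)[:2],s[i,4],c[i]))
    return out
E
python3 - <<'E'
from meas import *
for n in('scene','side'):
    d=cam(n);P=cloud(d)
    print(n)
    for c in caps(d): print('cap',*c)
    z=P[...,2]; dd=np.hypot(P[...,0]-620,P[...,1]+45)
    m=(z>85)&(z<101)&(dd<150); q=P[m]; 
    # rim top band
    print('rim n',m.sum(),np.percentile(q[:,2],[5,50,95]))
    c=None
    f=lambda a:np.maximum(np.abs(np.hypot(q[:,0]-a[0],q[:,1]-a[1])-103)-3,0)
    print('rim fit',least_squares(f,[620,-40],loss='soft_l1',f_scale=2).x)
    m=(z>95)&(z<110)&(np.hypot(P[...,0]-480,P[...,1]+5)<50); q=P[m];print('dial',len(q),q.mean(0),(q.min(0)+q.max(0))/2, q[:,2].max())
    if len(q)>4:
        vx=cv2.fitLine(q[:,:2].astype(np.float32),cv2.DIST_L2,0,.01,.01).ravel();print('dir',vx,np.arctan2(vx[1],vx[0]))
    m=(z>40)&(z<90)&(np.hypot(P[...,0]-475,P[...,1]+325)<90); q=P[m];print('handle',len(q),q.mean(0),(q.min(0)+q.max(0))/2)
    t=q[q[:,2]>q[:,2].max()-6]; vx=cv2.fitLine(t[:,:2].astype(np.float32),cv2.DIST_L2,0,.01,.01).ravel();print('top',len(t),t.mean(0),(t.min(0)+t.max(0))/2,np.arctan2(vx[1],vx[0]))
    m=(z>18)&(z<40)&(np.hypot(P[...,0]-475,P[...,1]+325)<160); q=P[m];print('lid disc',len(q),q.mean(0),(q.min(0)+q.max(0))/2,(q.max(0)-q.min(0)))
E
```

```text
scene
cap [413.  286.2  72.9] [411.1 285.8  72.2] [407.7 283.7] 161 [326.1 202. ]
cap [492.2 241.9  73. ] [489.6 241.   72. ] [488.2 239.7] 178 [302.4 214.4]
cap [491.4 338.9  73.3] [489.2 339.1  72. ] [486.6 333.3] 188 [331.8 227.6]
cap [576.2 252.5  73.2] [573.2 251.9  71.8] [571.4 247.7] 198 [293.6 236.2]
cap [585.2 333.6  73.2] [583.4 333.8  71.8] [579.5 334.8] 213 [317.4 251. ]
rim n 608 [86.  93.2 96.8]
rim fit [644.2 -28.5]
dial 52 [487.6 -10.8 102.7] [485.4 -11.9 101.1] 105.7944787391184
dir [  0.8   0.5 487.6 -10.8] 0.55678415
handle 150 [ 496.9 -324.8   56.3] [ 496.  -326.3   54.1]
top 46 [ 496.2 -329.    63.7] [ 495.6 -327.5   65.1] -1.0685945
lid disc 2376 [ 502.2 -320.2   28.9] [ 494.1 -327.6   28.9] [237.5 238.7  21.9]
side
cap [487.4 247.   71.9] [487.5 243.8  71. ] [472.2 240.9] 208 [246.4 244.6]
cap [408.4 289.8  71.8] [407.6 286.2  71.1] [403.3 283.2] 266 [278.3 259.6]
cap [485.4 342.8  72.1] [485.8 341.4  71.2] [471.2 338.6] 266 [244.1 275.7]
cap [578.7 354.3  71.1] [581.9 353.3  70. ] [580.4 331. ] 34 [202.7 277.9]
rim n 635 [85.8 91.8 96.2]
rim fit [638.3 -27.7]
dial 76 [481.8  -9.7 100.6] [482.  -11.8  99.9] 104.60769687618267
dir [  0.8   0.5 481.8  -9.7] 0.55922985
handle 109 [ 488.3 -318.6   55.2] [ 488.4 -323.6   53.1]
top 40 [ 489.1 -323.9   62.4] [ 486.6 -322.2   63.2] -1.1014049
lid disc 1862 [ 488.8 -313.3   27.8] [ 488.8 -326.7   28.7] [236.5 241.3  21.3]
```

```bash
cat > plan.py <<'E'
from h import *
np.set_printoptions(precision=1,suppress=True)
G=154.7
def yaw(s):
    M=R.from_quat(s['ee_rot']).as_matrix(); return np.arctan2(M[1,0],M[0,0])
def plan(x,y,z,ydir=None,pose=None,lim=3.0):
    """grasp-point target (world mm); ydir: world angle of the closing line (mod pi); prints slide (m) and roll (deg)"""
    s=read_state(); M=R.from_quat(s['ee_rot']).as_matrix()
    p=np.array(s['position']); g=p+np.array([0,0,-G])
    sl=M.T@(np.array([x,y,z])-g)/1000
    j=s['joints']; psi=yaw(s); c=psi-j[0]+j[5]
    o=[]
    if ydir is None: o=[(0,)]; rolls=[0]
    else:
        cur=np.arctan2(M[1,1],M[0,1]); r0=-(ydir-cur); r0=(r0+np.pi/2)%np.pi-np.pi/2
        rolls=[r0,r0-np.pi*np.sign(r0)]
    print('at',g,'F',np.array(s['contact_force']),'w %.1f g %.1f t %.2f'%(s['gripper_width'],s['grasp_force'],s['clock']))
    for r in rolls:
        j6=np.arctan2(y,x)+c-(psi-r); print('slide',np.round(sl,4),'roll %.1f'%np.degrees(r),'j6 %.2f'%j6)
E
python3 - <<'E'
from plan import *
s=read_state();M=R.from_quat(s['ee_rot']).as_matrix();print(M,yaw(s))
print(np.array(cam('wrist')['T_tool_cam']))
plan(490,230,400-G,0)
E
```

```text
[[ 1.  -0.2  0. ]
 [-0.2 -1.   0. ]
 [ 0.  -0.  -1. ]] -0.22479866519303587
[[-0.   1.   0.3 69.8]
 [ 1.   0.   0.  -0.7]
 [ 0.   0.3 -1.  30.7]
 [ 0.   0.   0.   1. ]]
at [139.3 609.3 250. ] F [-0.1 -0.5  0.4] w 85.5 g 0.0 t 1.55
slide [0.4 0.3 0. ] roll 77.1 j6 -0.08
slide [0.4 0.3 0. ] roll -102.9 j6 -3.22
```

```bash
sed -i "s/print('slide',np.round(sl,4)/print('slide',[round(float(v),4) for v in sl]/" plan.py; python3 - <<'E'
from plan import *
plan(490,290,290)
E
```

```text
at [139.3 609.3 250. ] F [-0.1 -0.5  0.4] w 85.5 g 0.0 t 1.55
slide [0.4131, 0.2331, -0.04] roll 0.0 j6 -1.33
```

>>> {"method": "carry_out", "body": {
  "slide": [
    [0.413,0.233,-0.04],
    [0.413,0.233,-0.04],
    [0.413,0.233,-0.04],
    [0.413,0.233,-0.04],
    [0.413,0.233,-0.04],
    [0.413,0.233,-0.04],
    [0.413,0.233,-0.04],
    [0.413,0.233,-0.04]
  ],
  "roll": [0,0,0,0,0,0,0,0],
  "claw": [0.066,0.066,0.066,0.066,0.066,0.066,0.066,0.066]
}}

```text
clock: 2.55
position: [491.6, 288.0, 445.2]
ee_rot: [0.994, -0.113, 0.0, -0.0]
contact_force: [-0.4, 0.8, -0.1]
gripper_width: 66.2
grasp_force: 0.0
```

>>> {"method": "carry_out", "body": {
  "slide": [
    [0,0,0],
    [0,0,0],
    [0,0,0],
    [0,0,0]
  ],
  "roll": [0,0,0,0],
  "claw": [0.066,0.066,0.066,0.066]
}}

```text
clock: 3.05
position: [489.3, 290.9, 444.7]
ee_rot: [0.994, -0.111, -0.0, -0.0]
contact_force: [0.3, 0.1, 1.2]
gripper_width: 66.1
grasp_force: 0.0
```

```bash
python3 - <<'E'
from plan import *
from meas import caps
s=read_state();print(s['position'],s['joints'])
d=cam('wrist');save(d,'w1.png')
for c in caps(d,minn=100): print('cap',*c)
for r in place_of(d,'jar0'): print(r, at_z(d,r['at'],4))
plan(489,241,49,0)
E
```

```text
[489.3 290.9 444.7] [ 0.8  0.3 -0.1 -0.  -1.2  0.5]
cap [574.3 252.7  74.1] [573.9 252.8  74.1] [563.  256.8] 1553 [269.3  84.6]
cap [583.7 333.3  74.2] [583.4 333.6  71.6] [572.7 336.9] 1529 [197.1  92.8]
cap [491.6 242.   74. ] [490.8 242.1  72.3] [482.1 246.2] 1303 [292.4 154.4]
cap [490.6 338.5  74. ] [489.9 339.2  71.5] [479.8 336.9] 1229 [213.8 173. ]
cap [413.2 286.5  73.9] [411.7 286.4  71.2] [403.8 290.6] 1073 [269.3 222.1]
{'at': [222.2, 162.5], 'conf': 0.95} [489.1 335.7   4. ]
{'at': [265.9, 206.4], 'conf': 0.71} [409.6 288.3   4. ]
{'at': [205.3, 96.0], 'conf': 0.69} [582.7 335.2   4. ]
{'at': [284.4, 147.7], 'conf': 0.66} [490.2 244.3   4. ]
{'at': [263.1, 89.7], 'conf': 0.62} [573.2 257.2   4. ]
at [489.4 290.7 290.1] F [-0.8  0.3 -0.2] w 65.8 g 0.0 t 3.15
slide [0.0106, 0.0485, 0.2411] roll 77.2 j6 1.51
slide [0.0106, 0.0485, 0.2411] roll -102.8 j6 -1.63
```

View pics/w1.png

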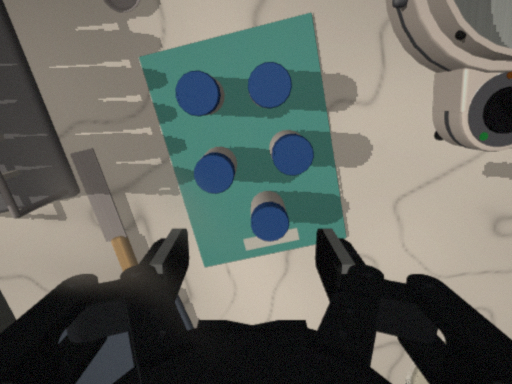

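The wrist view shows five blue caps, at (270,85), (198,93), (292,154), (214,173) and (270,222), with tops at z = 74. I'll take the one nearest the machine first.

```bash
python3 - <<'E'
from plan import *
plan(491,242,49)
E
```

```text
at [489.4 290.7 290.1] F [-0.8  0.3 -0.2] w 65.8 g 0.0 t 3.15
slide [0.0123, 0.0471, 0.2411] roll 0.0 j6 0.16
```

>>> {"method": "carry_out", "body": {
  "slide": [
    [0.012,0.047,0.04],
    [0.012,0.047,0.08],
    [0.012,0.047,0.13],
    [0.012,0.047,0.18],
    [0.012,0.047,0.22],
    [0.012,0.047,0.241],
    [0.012,0.047,0.241],
    [0.012,0.047,0.241]
  ],
  "roll": [0,0,0,0,0,0,0,0],
  "claw": [0.066,0.066,0.066,0.066,0.066,0.066,0.066,0.066]
}}

```text
clock: 4.15
position: [491.6, 242.1, 204.7]
ee_rot: [0.994, -0.112, 0.001, -0.001]
contact_force: [0.1, -0.7, -0.1]
gripper_width: 66.1
grasp_force: 0.0
```

>>> {"method": "carry_out", "body": {
  "slide": [
    [0,0,0],
    [0,0,0],
    [0,0,0],
    [0,0,0],
    [0,0,-0.02],
    [0,0,-0.07],
    [0,0,-0.13],
    [0,0,-0.13]
  ],
  "roll": [0,0,0,0,0,0,0,0],
  "claw": [0.04,0.04,0.04,0.04,0.04,0.04,0.04,0.04]
}}

```text
clock: 5.15
position: [492.0, 242.2, 339.1]
ee_rot: [0.994, -0.112, 0.004, -0.004]
contact_force: [-0.1, 0.9, -2.5]
gripper_width: 49.0
grasp_force: 62.6
```

```bash
python3 - <<'E'
from plan import *
plan(590,-28,250,np.radians(90))
E
```

```text
at [492.  242.2 184.4] F [-0.1  0.9 -2.5] w 49.0 g 62.6 t 5.15
slide [0.1561, 0.241, -0.0667] roll -12.8 j6 -0.43
slide [0.1561, 0.241, -0.0667] roll 167.2 j6 2.71
```

>>> {"method": "carry_out", "body": {
  "slide": [
    [0.03,0.05,-0.06],
    [0.06,0.1,-0.066],
    [0.09,0.15,-0.066],
    [0.15,0.2,-0.066],
    [0.2,0.24,-0.066],
    [0.214,0.254,-0.066],
    [0.214,0.254,-0.066],
    [0.214,0.254,-0.066]
  ],
  "roll": [-3,-6,-9,-12.8,-12.8,-12.8,-12.8,-12.8],
  "claw": [0.04,0.04,0.04,0.04,0.04,0.04,0.04,0.04]
}}

```text
clock: 6.15
position: [642.7, -53.6, 397.8]
ee_rot: [1.0, -0.001, -0.002, -0.0]
contact_force: [-0.5, 0.4, -1.6]
gripper_width: 49.1
grasp_force: 63.2
```

```bash
python3 - <<'E'
from plan import *
from meas import *
d=cam('wrist');save(d,'w2.png')
print(read_state()['position'])
P=cloud(d);z=P[...,2]
m=(z>91)&(z<100)&(np.hypot(P[...,0]-641,P[...,1]+28)<125);q=P[m]
f=lambda a:np.maximum(np.abs(np.hypot(q[:,0]-a[0],q[:,1]-a[1])-103)-3,0)
print('rim',len(q),np.median(q[:,2]),least_squares(f,[641,-28],loss='soft_l1',f_scale=1).x,q.min(0),q.max(0))
f=lambda a:np.hypot(q[:,0]-a[0],q[:,1]-a[1])-103
print(least_squares(f,[641,-28],loss='soft_l1',f_scale=2).x)
m=(z>98)&(z<112)&(np.hypot(P[...,0]-484,P[...,1]+11)<35);q=P[m]
if len(q): print('dial',len(q),q.mean(0),(q.min(0)+q.max(0))/2,cv2.minAreaRect(q[:,:2].astype(np.float32)))
for t in('rim','dial_grip','machine'):
  for r in place_of(d,t)[:2]: print(t,r,at_z(d,r['at'],{'rim':95,'dial_grip':92,'machine':0}[t]))
E
```

```text
[642.6 -53.1 398.5]
rim 3896 94.97978733761818 [644.9 -28.7] [ 563.4 -134.    91. ] [750.2  77.1  97.6]
[644.6 -28.8]
dial 2 [494.1   0.8 102.8] [494.1   0.8 102.8] ((494.1060485839844, 0.7650880813598633), (17.9735164642334, 0.0), -144.984619140625)
rim {'at': [225.3, 178.8], 'conf': 0.81} [642.7 -26.9  95. ]
dial_grip {'at': [238.5, 159.0], 'conf': 0.6} [661.6 -39.9  92. ]
dial_grip {'at': [21.6, 214.2], 'conf': 0.18} [605.2 181.8  92. ]
machine {'at': [235.3, 159.8], 'conf': 0.83} [643.4 -31.4   0. ]
```

View pics/w2.png

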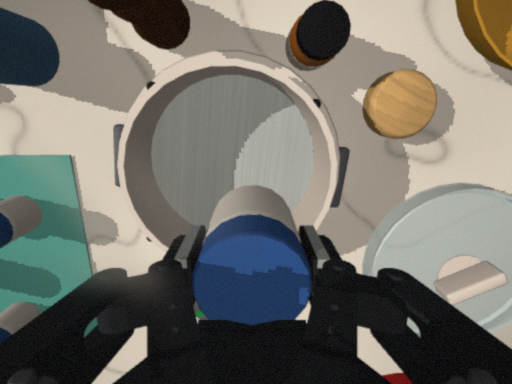

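```bash
python3 - <<'E'
from plan import *
plan(709,-29,64.5,np.radians(90))
E
```

```text
at [642.7 -52.6 245.1] F [-0.  -0.3 -2.4] w 49.0 g 63.2 t 6.35
slide [0.0664, -0.0236, 0.1806] roll 0.0 j6 1.19
slide [0.0664, -0.0236, 0.1806] roll -180.0 j6 -1.95
```

>>> {"method": "carry_out", "body": {
  "slide": [
    [0.05,-0.02,0],
    [0.066,-0.0236,0.02],
    [0.066,-0.0236,0.05],
    [0.066,-0.0236,0.06],
    [0.066,-0.0236,0.06],
    [0.066,-0.0236,0.06]
  ],
  "roll": [0,0,0,0,0,0],
  "claw": [0.04,0.04,0.04,0.04,0.04,0.04]
}}

```text
clock: 7.1
position: [709.4, -30.1, 341.7]
ee_rot: [1.0, -0.0, 0.002, 0.0]
contact_force: [-1.1, 1.5, -2.1]
gripper_width: 49.1
grasp_force: 63.2
```

```bash
python3 - <<'E'
from plan import *
print(read_state()['joints'])
plan(709,-29,64.5,np.radians(90))
E
```

```text
[ 0.2  0.6  0.2  0.  -1.2  1.4]
at [709.4 -30.1 187. ] F [-1.1  1.5 -2.1] w 49.1 g 63.2 t 7.10
slide [-0.0008, -0.0011, 0.1225] roll -0.1 j6 1.16
slide [-0.0008, -0.0011, 0.1225] roll 179.9 j6 4.30
```

```bash
sed -i "s/c=psi-j\[0\]+j\[5\]/c=psi-j[0]-j[5]/; s/j6=np.arctan2(y,x)+c-(psi-r)/j6=psi-r-np.arctan2(y,x)-.258-c/" plan.py; python3 - <<'E'
from plan import *
plan(709,-29,64.5,np.radians(90))
E
```

```text
at [709.4 -30.1 187. ] F [-1.1  1.5 -2.1] w 49.1 g 63.2 t 7.10
slide [-0.0008, -0.0011, 0.1225] roll -0.1 j6 1.35
slide [-0.0008, -0.0011, 0.1225] roll 179.9 j6 -1.79
```

>>> {"method": "carry_out", "body": {
  "slide": [
    [0,-0.001,0.04],
    [0,-0.001,0.08],
    [0,-0.001,0.1],
    [0,-0.001,0.113],
    [0,-0.001,0.118],
    [0,-0.001,0.12],
    [0,-0.001,0.12],
    [0,-0.001,0.12]
  ],
  "roll": [0,0,0,0,0,0,0,0],
  "claw": [0.04,0.04,0.04,0.04,0.04,0.04,0.04,0.04]
}}

```text
clock: 8.1
position: [709.4, -29.2, 220.6]
ee_rot: [1.0, -0.001, 0.001, -0.0]
contact_force: [-0.4, -0.8, -2.3]
gripper_width: 49.1
grasp_force: 63.2
```

>>> {"method": "carry_out", "body": {
  "slide": [
    [0,0,0.001],
    [0,0,0.002],
    [0,0,0.002],
    [0,0,0.002],
    [0,0,0.002],
    [0,0,0.002],
    [0,0,-0.04],
    [0,0,-0.09]
  ],
  "roll": [0,0,0,0,0,0,0,0],
  "claw": [0.04,0.04,0.064,0.064,0.064,0.064,0.066,0.066]
}}

```text
clock: 9.1
position: [709.0, -29.3, 309.2]
ee_rot: [1.0, -0.001, -0.002, 0.0]
contact_force: [1.2, -0.1, 0.5]
gripper_width: 65.8
grasp_force: 0.0
```

```bash
python3 - <<'E'
from plan import *
from meas import caps
d=cam('wrist')
for c in caps(d,lo=(540,-140),hi=(760,80),minn=100): print('cap',*c)
plan(574,253,50,np.radians(77))
E
```

```text
cap [711.8 -28.1  87.9] [709.3 -28.4  80.3] [705.6 -35.5] 3694 [251.4 203.9]
at [710.9 -29.4 164.7] F [2.1 0.  6.9] w 65.9 g 0.0 t 9.15
slide [-0.1382, -0.2826, 0.1126] roll 13.0 j6 0.67
slide [-0.1382, -0.2826, 0.1126] roll -167.0 j6 3.81
```

>>> {"method": "carry_out", "body": {
  "slide": [
    [-0.02,-0.04,-0.02],
    [-0.05,-0.09,-0.02],
    [-0.08,-0.15,-0.02],
    [-0.11,-0.2,-0.02],
    [-0.13,-0.25,0],
    [-0.136,-0.282,0.01],
    [-0.136,-0.282,0.03],
    [-0.136,-0.282,0.04]
  ],
  "roll": [-10,-20,-30,-40,-50,-60,-70,-72],
  "claw": [0.066,0.066,0.066,0.066,0.066,0.066,0.066,0.066]
}}

```text
clock: 10.15
position: [573.2, 253.3, 268.5]
ee_rot: [0.809, 0.587, -0.001, -0.0]
contact_force: [-0.2, 0.0, 0.4]
gripper_width: 65.6
grasp_force: 0.0
```

```bash
python3 - <<'E'
from plan import *
from meas import caps
d=cam('wrist')
for c in caps(d,minn=100): print('cap',*c)
plan(574,253,50,np.radians(162))
E
```

```text
cap [583.7 334.7  74.1] [583.4 333.9  73.7] [578.4 323.4] 6634 [223.4  84.5]
cap [491.9 339.9  73.9] [490.  339.6  71.2] [486.9 331.2] 6286 [ 65.1 129.4]
cap [574.4 254.8  74. ] [574.1 253.   71. ] [565.7 249.5] 4662 [253.2 221.4]
cap [426.7 282.6  73.5] [420.1 285.3  70.8] [406.4 291.8] 1996 [ 15.1 249. ]
at [573.1 252.7 112.7] F [-0.9 -0.5 -0.8] w 66.0 g 0.0 t 10.20
slide [0.0007, 0.0009, 0.0627] roll -0.1 j6 2.15
slide [0.0007, 0.0009, 0.0627] roll 179.9 j6 -0.99
```

>>> {"method": "carry_out", "body": {
  "slide": [
    [0.001,0.001,0.04],
    [0.001,0.001,0.063],
    [0.001,0.001,0.063],
    [0.001,0.001,0.063],
    [0.001,0.001,0.063],
    [0.001,0.001,0.063],
    [0.001,0.001,0.063],
    [0.001,0.001,0.02]
  ],
  "roll": [0,0,0,0,0,0,0,0],
  "claw": [0.066,0.066,0.066,0.066,0.04,0.04,0.04,0.04]
}}

```text
clock: 11.2
position: [573.5, 252.7, 246.5]
ee_rot: [0.81, 0.587, -0.005, -0.0]
contact_force: [0.5, 0.3, -2.0]
gripper_width: 48.8
grasp_force: 62.8
```

```bash
python3 - <<'E'
from plan import *
plan(664.4,33.8,170,np.radians(162))
E
```

```text
at [573.5 252.7  91.8] F [ 0.5  0.3 -2. ] w 48.8 g 62.8 t 11.20
slide [-0.1802, 0.1541, -0.078] roll -0.2 j6 2.52
slide [-0.1802, 0.1541, -0.078] roll 179.8 j6 -0.62
```

>>> {"method": "carry_out", "body": {
  "slide": [
    [0,0,-0.06],
    [-0.03,0.03,-0.078],
    [-0.07,0.065,-0.078],
    [-0.115,0.105,-0.078],
    [-0.155,0.14,-0.078],
    [-0.18,0.154,-0.078],
    [-0.18,0.154,-0.06],
    [-0.18,0.154,-0.06]
  ],
  "roll": [0,0,0,0,0,0,0,0],
  "claw": [0.04,0.04,0.04,0.04,0.04,0.04,0.04,0.04]
}}

```text
clock: 12.2
position: [664.3, 34.8, 306.7]
ee_rot: [0.81, 0.587, -0.003, -0.002]
contact_force: [-1.1, -0.3, -2.6]
gripper_width: 49.0
grasp_force: 62.9
```

```bash
python3 - <<'E'
from plan import *
plan(664.4,33.8,65,np.radians(162))
E
```

```text
at [664.3  34.8 152. ] F [-1.1 -0.3 -2.6] w 49.0 g 62.9 t 12.20
slide [-0.0007, 0.0009, 0.087] roll -0.1 j6 2.52
slide [-0.0007, 0.0009, 0.087] roll 179.9 j6 -0.62
```

>>> {"method": "carry_out", "body": {
  "slide": [
    [0,0.001,0.04],
    [0,0.001,0.065],
    [0,0.001,0.08],
    [0,0.001,0.085],
    [0,0.001,0.087],
    [0,0.001,0.088],
    [0,0.001,0.088],
    [0,0.001,0.088]
  ],
  "roll": [0,0,0,0,0,0,0,0],
  "claw": [0.04,0.04,0.04,0.04,0.04,0.04,0.04,0.04]
}}

```text
clock: 13.2
position: [666.7, 34.4, 222.7]
ee_rot: [0.809, 0.587, 0.001, 0.0]
contact_force: [0.1, 0.9, -0.2]
gripper_width: 48.9
grasp_force: 62.9
```

>>> {"method": "carry_out", "body": {
  "slide": [
    [0,0,0],
    [0,0,0],
    [0,0,0],
    [0,0,0],
    [0,0,-0.04],
    [0,0,-0.09],
    [0,0,-0.09],
    [0,0,-0.09]
  ],
  "roll": [0,0,0,0,0,0,0,0],
  "claw": [0.064,0.064,0.064,0.064,0.066,0.066,0.066,0.066]
}}

```text
clock: 14.2
position: [666.0, 34.3, 311.4]
ee_rot: [0.81, 0.587, -0.0, -0.0]
contact_force: [-0.2, 0.9, 0.0]
gripper_width: 66.2
grasp_force: 0.0
```

```bash
python3 - <<'E'
from plan import *
from meas import caps
d=cam('wrist')
for c in caps(d,lo=(540,-140),hi=(760,80),minn=100): print('cap',*c)
for a in (54,126,18):plan(583.5,333.5,110,np.radians(a))
E
```

```text
cap [667.3  35.4  88. ] [666.7  33.3  80.3] [658.6  31.8] 3598 [253.1 206.4]
cap [726.7 -12.6  85.3] [725.9 -19.   79.7] [706.5 -27.8] 199 [348.2 240.3]
cap [693.4 -18.9  87.6] [695.5 -25.9  80.1] [714.  -26.1] 925 [308.9 261.7]
at [665.9  34.3 155.9] F [-0.6  0.3 -0.4] w 66.2 g 0.0 t 14.25
slide [0.2589, -0.1711, 0.046] roll -72.1 j6 3.31
slide [0.2589, -0.1711, 0.046] roll 107.9 j6 0.17
at [665.9  34.3 155.9] F [-0.6  0.3 -0.4] w 66.2 g 0.0 t 14.25
slide [0.2589, -0.1711, 0.046] roll 35.9 j6 1.42
slide [0.2589, -0.1711, 0.046] roll -144.1 j6 4.56
at [665.9  34.3 155.9] F [-0.6  0.3 -0.4] w 66.2 g 0.0 t 14.25
slide [0.2589, -0.1711, 0.046] roll -36.1 j6 2.68
slide [0.2589, -0.1711, 0.046] roll 143.9 j6 -0.46
```

>>> {"method": "carry_out", "body": {
  "slide": [
    [0.04,-0.03,-0.02],
    [0.085,-0.06,-0.02],
    [0.13,-0.09,-0.02],
    [0.18,-0.12,-0.02],
    [0.225,-0.15,-0.01],
    [0.258,-0.171,0.01],
    [0.259,-0.171,0.04],
    [0.259,-0.171,0.046]
  ],
  "roll": [9,18,27,36,36,36,36,36],
  "claw": [0.066,0.066,0.066,0.066,0.066,0.066,0.066,0.066]
}}

```text
clock: 15.25
position: [583.1, 333.6, 261.5]
ee_rot: [0.951, 0.309, -0.004, 0.001]
contact_force: [0.1, -1.0, 0.3]
gripper_width: 66.1
grasp_force: 0.0
```

```bash
python3 - <<'E'
from plan import *
from meas import caps
d=cam('wrist')
for c in caps(d,minn=100): print('cap',*c)
plan(583.5,333.5,50,np.radians(126))
E
```

```text
cap [585.3 335.5  74. ] [584.  334.1  71. ] [574.8 334.4] 5043 [252.  222.2]
cap [509.6 332.   73.2] [506.2 332.5  70.8] [488.1 343.7] 551 [187.2 311.6]
at [583.6 333.3 107.7] F [ 0.1 -0.3 -1.5] w 66.2 g 0.0 t 15.30
slide [0.0004, -0.0003, 0.0577] roll -0.1 j6 1.42
slide [0.0004, -0.0003, 0.0577] roll 179.9 j6 -1.72
```

>>> {"method": "carry_out", "body": {
  "slide": [
    [0,0,0.04],
    [0,0,0.059],
    [0,0,0.059],
    [0,0,0.059],
    [0,0,0.059],
    [0,0,0.059],
    [0,0,0.059],
    [0,0,0.02]
  ],
  "roll": [0,0,0,0,0,0,0,0],
  "claw": [0.066,0.066,0.066,0.066,0.04,0.04,0.04,0.04]
}}

```text
clock: 16.3
position: [582.8, 332.7, 242.1]
ee_rot: [0.951, 0.308, -0.005, 0.001]
contact_force: [-0.1, -0.1, -2.8]
gripper_width: 49.0
grasp_force: 62.6
```

```bash
python3 - <<'E'
from plan import *
plan(590.6,-67.8,180,np.radians(126))
E
```

```text
at [582.8 332.7  87.4] F [-0.1 -0.1 -2.8] w 49.0 g 62.6 t 16.30
slide [-0.2291, 0.3292, -0.0906] roll -0.1 j6 2.06
slide [-0.2291, 0.3292, -0.0906] roll 179.9 j6 -1.08
```

>>> {"method": "carry_out", "body": {
  "slide": [
    [0,0,-0.06],
    [-0.03,0.05,-0.09],
    [-0.06,0.09,-0.09],
    [-0.1,0.14,-0.09],
    [-0.135,0.19,-0.09],
    [-0.17,0.24,-0.09],
    [-0.205,0.29,-0.09],
    [-0.229,0.329,-0.09]
  ],
  "roll": [0,0,0,0,0,0,0,0],
  "claw": [0.04,0.04,0.04,0.04,0.04,0.04,0.04,0.04]
}}

```text
clock: 17.3
position: [590.7, -69.5, 334.9]
ee_rot: [0.952, 0.308, -0.001, -0.001]
contact_force: [0.4, 0.2, -1.8]
gripper_width: 48.9
grasp_force: 62.8
```

>>> {"method": "carry_out", "body": {
  "slide": [
    [0,0,0.02],
    [0,0,0.03],
    [0,0,0.03],
    [0,0,0.03]
  ],
  "roll": [0,0,0,0],
  "claw": [0.04,0.04,0.04,0.04]
}}

```text
clock: 17.8
position: [592.0, -66.4, 306.1]
ee_rot: [0.951, 0.309, 0.0, 0.0]
contact_force: [0.0, -0.3, -1.8]
gripper_width: 49.1
grasp_force: 62.9
```

```bash
python3 - <<'E'
from plan import *
plan(590.6,-67.8,65,np.radians(126))
E
```

```text
at [592.  -66.4 151.4] F [ 0.  -0.3 -1.8] w 49.1 g 62.9 t 17.80
slide [-0.002, 0.0003, 0.0864] roll -0.0 j6 2.06
slide [-0.002, 0.0003, 0.0864] roll 180.0 j6 -1.09
```

>>> {"method": "carry_out", "body": {
  "slide": [
    [-0.001,0,0.04],
    [-0.001,0,0.065],
    [-0.001,0,0.077],
    [-0.001,0,0.081],
    [-0.001,0,0.083],
    [-0.001,0,0.085],
    [-0.001,0,0.086],
    [-0.001,0,0.087]
  ],
  "roll": [0,0,0,0,0,0,0,0],
  "claw": [0.04,0.04,0.04,0.04,0.04,0.04,0.04,0.04]
}}

```text
clock: 18.8
position: [591.4, -67.5, 222.6]
ee_rot: [0.951, 0.309, 0.001, 0.001]
contact_force: [-6.6, 2.5, 16.5]
gripper_width: 48.7
grasp_force: 64.3
```

>>> {"method": "carry_out", "body": {
  "slide": [
    [0,0,0],
    [0,0,0],
    [0,0,0],
    [0,0,0],
    [0,0,-0.04],
    [0,0,-0.09],
    [0,0,-0.09],
    [0,0,-0.09]
  ],
  "roll": [0,0,0,0,0,0,0,0],
  "claw": [0.064,0.064,0.064,0.064,0.066,0.066,0.066,0.066]
}}

```text
clock: 19.8
position: [590.5, -67.7, 308.4]
ee_rot: [0.951, 0.308, -0.0, -0.0]
contact_force: [-0.5, 0.7, -1.9]
gripper_width: 65.6
grasp_force: 0.0
```

```bash
python3 - <<'E'
from plan import *
from meas import caps
d=cam('wrist')
for c in caps(d,lo=(540,-140),hi=(760,80),minn=100): print('cap',*c)
for a in (54,18):plan(490,339,110,np.radians(a))
E
```

```text
cap [661.3  26.7  88.1] [664.2  31.3  80.8] [678.  39.] 4513 [192.4  28.2]
cap [703.1 -31.5  88.1] [706.8 -28.6  81.7] [719. -19.] 4668 [314.   29.3]
cap [592.9 -66.1  88. ] [591.2 -67.5  80.5] [583.5 -63.2] 3704 [252.8 205.9]
at [590.4 -67.8 152.9] F [-0.  -0.1  0.3] w 66.2 g 0.0 t 19.85
slide [0.1572, -0.3883, 0.0432] roll 71.9 j6 0.08
slide [0.1572, -0.3883, 0.0432] roll -108.1 j6 3.22
at [590.4 -67.8 152.9] F [-0.  -0.1  0.3] w 66.2 g 0.0 t 19.85
slide [0.1572, -0.3883, 0.0432] roll -72.1 j6 2.59
slide [0.1572, -0.3883, 0.0432] roll 107.9 j6 -0.55
```

>>> {"method": "carry_out", "body": {
  "slide": [
    [0.02,-0.04,-0.02],
    [0.04,-0.09,-0.02],
    [0.06,-0.14,-0.02],
    [0.08,-0.195,-0.02],
    [0.1,-0.25,-0.02],
    [0.12,-0.305,-0.01],
    [0.14,-0.36,0],
    [0.157,-0.388,0.02]
  ],
  "roll": [9,18,27,36,45,54,63,72],
  "claw": [0.066,0.066,0.066,0.066,0.066,0.066,0.066,0.066]
}}

```text
clock: 20.85
position: [489.3, 341.2, 287.5]
ee_rot: [0.95, -0.311, -0.0, 0.0]
contact_force: [1.2, 0.4, -0.2]
gripper_width: 65.9
grasp_force: 0.0
```

```bash
python3 - <<'E'
from plan import *
from meas import caps
d=cam('wrist')
for c in caps(d,minn=100): print('cap',*c)
plan(490,339,50,np.radians(54))
E
```

```text
cap [490.9 338.1  74. ] [489.7 339.   71.1] [481.5 341.8] 3881 [255.1 207.6]
cap [415.2 282.5  73.8] [411.5 281.8  71.1] [409.5 300.3] 2856 [383.8 245.6]
at [488.8 343.2 129.2] F [ 0.6  1.3 -1.9] w 66.0 g 0.0 t 20.90
slide [0.0035, 0.0023, 0.0792] roll -0.4 j6 0.08
slide [0.0035, 0.0023, 0.0792] roll 179.6 j6 -3.06
```

>>> {"method": "carry_out", "body": {
  "slide": [
    [0,0,0.03],
    [0,0,0.06],
    [0,0,0.081],
    [0,0,0.081],
    [0,0,0.081],
    [0,0,0.081],
    [0,0,0.081],
    [0,0,0.081]
  ],
  "roll": [0,0,0,0,0,0,0,0],
  "claw": [0.066,0.066,0.066,0.066,0.066,0.04,0.04,0.04]
}}

```text
clock: 21.9
position: [490.7, 338.8, 208.9]
ee_rot: [0.951, -0.309, 0.0, -0.001]
contact_force: [-1.4, -1.2, 5.5]
gripper_width: 48.7
grasp_force: 62.4
```

```bash
python3 - <<'E'
from plan import *
plan(590.6,9.8,170,np.radians(54))
E
```

```text
at [490.7 338.8  54.2] F [-1.4 -1.2  5.5] w 48.7 g 62.4 t 21.90
slide [0.2745, 0.207, -0.116] roll -0.1 j6 0.67
slide [0.2745, 0.207, -0.116] roll 179.9 j6 -2.47
```

>>> {"method": "carry_out", "body": {
  "slide": [
    [0,0,-0.06],
    [0.03,0.02,-0.116],
    [0.075,0.055,-0.116],
    [0.12,0.09,-0.116],
    [0.165,0.125,-0.116],
    [0.21,0.16,-0.116],
    [0.255,0.19,-0.116],
    [0.274,0.207,-0.116]
  ],
  "roll": [0,0,0,0,0,0,0,0],
  "claw": [0.04,0.04,0.04,0.04,0.04,0.04,0.04,0.04]
}}

```text
clock: 22.9
position: [590.1, 7.3, 322.6]
ee_rot: [0.95, -0.311, -0.001, 0.0]
contact_force: [-0.1, -0.1, -2.4]
gripper_width: 48.9
grasp_force: 63.3
```

>>> {"method": "carry_out", "body": {
  "slide": [
    [0,0,0.01],
    [0,0,0.02],
    [0,0,0.02],
    [0,0,0.02]
  ],
  "roll": [0,0,0,0],
  "claw": [0.04,0.04,0.04,0.04]
}}

```text
clock: 23.4
position: [590.0, 10.9, 303.7]
ee_rot: [0.951, -0.309, 0.0, 0.0]
contact_force: [0.7, -0.0, -3.2]
gripper_width: 49.2
grasp_force: 63.3
```

```bash
python3 - <<'E'
from plan import *
plan(590.6,9.8,67,np.radians(54))
E
```

```text
at [590.   10.9 149. ] F [ 0.7 -0.  -3.2] w 49.2 g 63.3 t 23.40
slide [0.0011, 0.0005, 0.082] roll 0.0 j6 0.67
slide [0.0011, 0.0005, 0.082] roll -180.0 j6 3.81
```

>>> {"method": "carry_out", "body": {
  "slide": [
    [0.001,0,0.04],
    [0.001,0,0.06],
    [0.001,0,0.072],
    [0.001,0,0.076],
    [0.001,0,0.078],
    [0.001,0,0.08],
    [0.001,0,0.081],
    [0.001,0,0.082]
  ],
  "roll": [0,0,0,0,0,0,0,0],
  "claw": [0.04,0.04,0.04,0.04,0.04,0.04,0.04,0.04]
}}

```text
clock: 24.4
position: [591.0, 9.4, 223.0]
ee_rot: [0.951, -0.31, 0.0, -0.0]
contact_force: [-3.6, 1.4, 7.1]
gripper_width: 49.0
grasp_force: 63.9
```

```bash
python3 - <<'E'
from plan import *
plan(590.6,9.8,67,np.radians(54))
E
```

```text
at [591.    9.4  68.3] F [-3.6  1.4  7.1] w 49.0 g 63.9 t 24.40
slide [-0.0005, -0.0001, 0.0012] roll -0.1 j6 0.67
slide [-0.0005, -0.0001, 0.0012] roll 179.9 j6 -2.47
```

Touching the plate. Release and go for the last jar.

>>> {"method": "carry_out", "body": {
  "slide": [
    [0,0,0],
    [0,0,0],
    [0,0,0],
    [0,0,0],
    [0,0,-0.04],
    [0,0,-0.09],
    [0,0,-0.09],
    [0,0,-0.09]
  ],
  "roll": [0,0,0,0,0,0,0,0],
  "claw": [0.064,0.064,0.064,0.064,0.066,0.066,0.066,0.066]
}}

```text
clock: 25.4
position: [590.4, 9.3, 311.5]
ee_rot: [0.951, -0.31, -0.0, -0.0]
contact_force: [-0.4, -0.6, -0.8]
gripper_width: 65.9
grasp_force: 0.0
```

```bash
python3 - <<'E'
from plan import *
from meas import caps
d=cam('wrist')
for c in caps(d,lo=(540,-140),hi=(760,80),minn=100): print('cap',*c)
d=cam('scene')
for c in caps(d,lo=(300,100)): print('board cap',*c)
plan(412,286.5,110,np.radians(18))
E
```

```text
cap [703.6 -25.5  88.1] [706.8 -28.4  81.2] [719.1 -38. ] 4645 [189.7  29.7]
cap [666.5  30.   88.1] [666.6  31.7  80.8] [657.2  35.9] 4374 [159.9 136.4]
cap [592.8 -67.3  87.9] [591.  -67.7  81.1] [584.9 -60. ] 4333 [344.6 139.7]
cap [592.7   9.3  88. ] [591.1  10.7  80.2] [583.6   7. ] 3602 [251.2 204.3]
board cap [412.4 286.5  73. ] [411.1 285.9  71.6] [409.5 282.1] 165 [326.1 202.1]
at [590.3   9.3 155.6] F [ 0.3 -0.6 -0.4] w 66.0 g 0.0 t 25.50
slide [-0.3073, -0.1191, 0.046] roll 35.9 j6 -0.55
slide [-0.3073, -0.1191, 0.046] roll -144.1 j6 2.59
```

>>> {"method": "carry_out", "body": {
  "slide": [
    [-0.04,-0.015,-0.02],
    [-0.09,-0.035,-0.02],
    [-0.14,-0.055,-0.02],
    [-0.19,-0.075,-0.02],
    [-0.24,-0.095,-0.01],
    [-0.285,-0.112,0],
    [-0.307,-0.119,0.01],
    [-0.307,-0.119,0.03]
  ],
  "roll": [9,18,27,36,36,36,36,36],
  "claw": [0.066,0.066,0.066,0.066,0.066,0.066,0.066,0.066]
}}

```text
clock: 26.5
position: [411.8, 287.8, 280.9]
ee_rot: [0.81, -0.587, 0.0, 0.0]
contact_force: [-0.7, 0.2, 0.1]
gripper_width: 65.9
grasp_force: 0.0
```

```bash
python3 - <<'E'
from plan import *
from meas import caps
d=cam('wrist')
for c in caps(d,minn=100): print('cap',*c)
plan(412,286.5,50,np.radians(18))
E
```

```text
cap [411.1 284.   74. ] [410.5 285.6  71.1] [414.8 293.8] 4138 [255.5 210.2]
at [411.3 286.4 123.1] F [-0.8 -0.6 -2.1] w 66.2 g 0.0 t 26.55
slide [-0.0001, -0.0011, 0.0731] roll -0.0 j6 -0.55
slide [-0.0001, -0.0011, 0.0731] roll 180.0 j6 -3.69
```

>>> {"method": "carry_out", "body": {
  "slide": [
    [0,0,0.03],
    [0,0,0.06],
    [0,0,0.074],
    [0,0,0.074],
    [0,0,0.074],
    [0,0,0.074],
    [0,0,0.074],
    [0,0,0.074]
  ],
  "roll": [0,0,0,0,0,0,0,0],
  "claw": [0.066,0.066,0.066,0.066,0.066,0.04,0.04,0.04]
}}

```text
clock: 27.55
position: [412.9, 286.5, 209.0]
ee_rot: [0.809, -0.588, 0.0, -0.001]
contact_force: [-1.6, -0.5, 7.4]
gripper_width: 49.0
grasp_force: 62.2
```

```bash
python3 - <<'E'
from plan import *
plan(664.4,-91.8,185,np.radians(18))
E
```

```text
at [412.9 286.5  54.3] F [-1.6 -0.5  7.4] w 49.0 g 62.2 t 27.55
slide [0.4373, -0.123, -0.1309] roll -0.1 j6 0.19
slide [0.4373, -0.123, -0.1309] roll 179.9 j6 -2.95
```

>>> {"method": "carry_out", "body": {
  "slide": [
    [0,0,-0.06],
    [0,0,-0.12],
    [0.04,-0.011,-0.13],
    [0.09,-0.025,-0.13],
    [0.14,-0.039,-0.13],
    [0.19,-0.053,-0.13],
    [0.245,-0.069,-0.13],
    [0.3,-0.084,-0.13]
  ],
  "roll": [0,0,0,0,0,0,0,0],
  "claw": [0.04,0.04,0.04,0.04,0.04,0.04,0.04,0.04]
}}

```text
clock: 28.55
position: [585.5, 25.1, 337.3]
ee_rot: [0.809, -0.588, -0.0, -0.0]
contact_force: [1.8, 1.3, -2.3]
gripper_width: 49.0
grasp_force: 63.4
```

>>> {"method": "carry_out", "body": {
  "slide": [
    [0.055,-0.016,0],
    [0.1,-0.028,0],
    [0.137,-0.039,0],
    [0.137,-0.039,0.02],
    [0.137,-0.039,0.03],
    [0.137,-0.039,0.03],
    [0.137,-0.039,0.03],
    [0.137,-0.039,0.03]
  ],
  "roll": [0,0,0,0,0,0,0,0],
  "claw": [0.04,0.04,0.04,0.04,0.04,0.04,0.04,0.04]
}}

```text
clock: 29.55
position: [664.4, -91.1, 308.8]
ee_rot: [0.809, -0.588, 0.001, -0.001]
contact_force: [-0.4, 0.1, -1.6]
gripper_width: 48.9
grasp_force: 63.4
```

```bash
python3 - <<'E'
from plan import *
plan(664.4,-91.8,67,np.radians(18))
E
```

```text
at [664.4 -91.1 154.1] F [-0.4  0.1 -1.6] w 48.9 g 63.4 t 29.55
slide [0.0006, 0.0003, 0.0871] roll -0.0 j6 0.19
slide [0.0006, 0.0003, 0.0871] roll 180.0 j6 -2.95
```

>>> {"method": "carry_out", "body": {
  "slide": [
    [0.0005,0,0.04],
    [0.0005,0,0.065],
    [0.0005,0,0.075],
    [0.0005,0,0.08],
    [0.0005,0,0.083],
    [0.0005,0,0.085],
    [0.0005,0,0.086],
    [0.0005,0,0.087]
  ],
  "roll": [0,0,0,0,0,0,0,0],
  "claw": [0.04,0.04,0.04,0.04,0.04,0.04,0.04,0.04]
}}

```text
clock: 30.55
position: [664.7, -92.0, 223.0]
ee_rot: [0.809, -0.588, 0.001, -0.0]
contact_force: [-4.8, 2.0, 8.8]
gripper_width: 48.4
grasp_force: 64.1
```

>>> {"method": "carry_out", "body": {
  "slide": [
    [0,0,0],
    [0,0,0],
    [0,0,0],
    [0,0,0],
    [0,0,-0.04],
    [0,0,-0.09],
    [0,0,-0.14],
    [0,0,-0.14]
  ],
  "roll": [0,0,0,0,0,0,0,0],
  "claw": [0.064,0.064,0.064,0.064,0.066,0.066,0.066,0.066]
}}

```text
clock: 31.55
position: [665.2, -92.2, 366.6]
ee_rot: [0.809, -0.588, 0.005, -0.003]
contact_force: [0.6, 0.7, 0.8]
gripper_width: 66.0
grasp_force: 0.0
```

```bash
python3 - <<'E'
from plan import *
from meas import caps
d=cam('wrist')
for c in caps(d,lo=(540,-140),hi=(760,80),minn=100): print('cap',*c)
d=cam('scene');save(d,'s3.png')
plan(492,-326,160,-1.08+np.pi/2)
E
```

```text
cap [666.2 -93.5  88.1] [665.7 -92.1  81.6] [655.1 -93.3] 2261 [255.3 184.8]
cap [599.5 -77.2  87.9] [591.5 -68.8  79.9] [586.7 -63.4] 1518 [319.9 224.7]
cap [703.4 -33.9  88.2] [708.7 -29.1  87.9] [717.4 -17.8] 1278 [195.4 232.3]
cap [667.1  25.9  88. ] [666.5  32.   80.1] [666.5  33.8] 1913 [217.1 294.2]
cap [593.5   5.   87.9] [591.5   9.6  80.3] [590.3  12.8] 1881 [293.8 296.8]
at [664.1 -92.1 206.3] F [-0.1  0.5 -0.4] w 65.9 g 0.0 t 31.65
slide [0.1697, 0.2357, 0.046] roll -10.2 j6 0.82
slide [0.1697, 0.2357, 0.046] roll 169.8 j6 -2.32
```

>>> {"method": "carry_out", "body": {
  "slide": [
    [0.03,0.04,0],
    [0.06,0.085,0],
    [0.09,0.13,0],
    [0.125,0.175,0],
    [0.155,0.215,0],
    [0.17,0.236,0],
    [0.17,0.236,0],
    [0.17,0.236,0]
  ],
  "roll": [0,0,0,0,-10,-10,-10,-10],
  "claw": [0.06,0.06,0.06,0.06,0.06,0.06,0.06,0.06]
}}

```text
clock: 32.65
position: [492.3, -326.1, 359.5]
ee_rot: [0.857, -0.516, -0.001, 0.0]
contact_force: [-0.4, -0.1, 0.4]
gripper_width: 59.8
grasp_force: 0.0
```

```bash
cat > lid.py <<'E'
from meas import *
def handle(d,c,zt,r=60,band=4):
    P=cloud(d); z=P[...,2]
    m=(abs(z-zt)<band)&(np.hypot(P[...,0]-c[0],P[...,1]-c[1])<r)
    n,l,s,cc=cv2.connectedComponentsWithStats(m.astype(np.uint8))
    i=1+np.argmax(s[1:,4]); q=P[l==i]; rr=cv2.minAreaRect(q[:,:2].astype(np.float32))
    b=cv2.boxPoints(rr); e=b[1]-b[0] if np.linalg.norm(b[1]-b[0])>np.linalg.norm(b[2]-b[1]) else b[2]-b[1]
    return len(q),np.array(rr[0]),rr[1],np.arctan2(e[1],e[0]),np.median(q[:,2])
E
python3 - <<'E'
from plan import *
from lid import *
d=cam('wrist');save(d,'w4.png')
print(handle(d,(492,-326),63,60,5))
for r in place_of(d,'lid_handle'): print(r,at_z(d,r['at'],52))
P=cloud(d);z=P[...,2];m=(z>24)&(z<33)&(np.hypot(P[...,0]-492,P[...,1]+326)<150);q=P[m];print(len(q),q.min(0),q.max(0))
plan(492,-326,52,-1.08+np.pi/2)
E
```

```text
(1377, array([ 494.5, -328.4]), (17.99413299560547, 72.43144989013672), np.float32(-1.0995842), np.float64(63.483103216824986))
{'at': [484.8, 321.0], 'conf': 0.81} [ 176.3 -300.5   52. ]
{'at': [250.4, 177.1], 'conf': 0.71} [ 493.9 -325.2   52. ]
36438 [ 375.7 -446.6   26.3] [ 613.1 -209.1   33. ]
at [ 492.8 -325.7  205.3] F [-0.1  0.3  0. ] w 60.1 g 0.0 t 32.75
slide [0.0001, 0.0007, 0.1533] roll -0.1 j6 0.82
slide [0.0001, 0.0007, 0.1533] roll 179.9 j6 -2.32
```

View pics/w4.png

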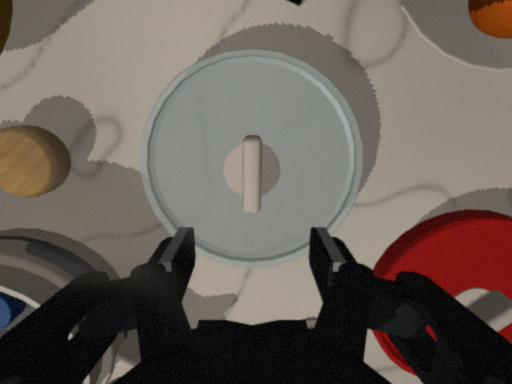

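The wrist view shows the clear lid at mid-picture with its white handle at (251,175). The red look-alike is at (480,290) and I'm leaving it alone.

```bash
python3 - <<'E'
from plan import *
plan(494.4,-328,54,-1.10+np.pi/2)
E
```

```text
at [ 492.8 -325.7  205.3] F [-0.1  0.3  0. ] w 60.1 g 0.0 t 32.75
slide [0.0029, -0.0005, 0.1513] roll 1.0 j6 0.80
slide [0.0029, -0.0005, 0.1513] roll -179.0 j6 3.94
```

>>> {"method": "carry_out", "body": {
  "slide": [
    [0.003,0,0.04],
    [0.003,0,0.09],
    [0.003,0,0.13],
    [0.003,0,0.145],
    [0.003,0,0.15],
    [0.003,0,0.15],
    [0.003,0,0.15],
    [0.003,0,0.15]
  ],
  "roll": [1,1,1,1,1,1,1,1],
  "claw": [0.05,0.05,0.05,0.05,0.05,0.04,0.03,0.03]
}}

```text
clock: 33.75
position: [493.8, -329.2, 211.9]
ee_rot: [0.852, -0.523, 0.001, -0.0]
contact_force: [-1.3, 0.4, 0.5]
gripper_width: 30.1
grasp_force: 0.0
```

>>> {"method": "carry_out", "body": {
  "slide": [
    [0,0,0],
    [0,0,0],
    [0,0,0],
    [0,0,0],
    [0,0,0],
    [0,0,0]
  ],
  "roll": [0,0,0,0,0,0],
  "claw": [0.0,0.0,0.0,0.0,0.0,0.0]
}}

```text
clock: 34.5
position: [493.8, -329.2, 211.6]
ee_rot: [0.852, -0.523, 0.001, 0.0]
contact_force: [-0.6, 1.1, 6.2]
gripper_width: 16.6
grasp_force: 59.6
```

```bash
python3 - <<'E'
from plan import *
s=read_state();print(s['joints'])
plan(644.5,-28.8,190,-1.10+np.pi/2)
E
```

```text
[-0.3  0.5 -0.3  0.  -0.7  0.8]
at [ 493.8 -329.2   56.9] F [-0.6  1.1  6.2] w 16.6 g 59.6 t 34.50
slide [-0.1994, -0.2706, -0.1331] roll -0.0 j6 0.26
slide [-0.1994, -0.2706, -0.1331] roll 180.0 j6 -2.88
```

>>> {"method": "carry_out", "body": {
  "slide": [
    [0,0,-0.03],
    [0,0,-0.07],
    [0,0,-0.11],
    [0,0,-0.13],
    [-0.02,-0.027,-0.13],
    [-0.05,-0.068,-0.13],
    [-0.08,-0.108,-0.13],
    [-0.11,-0.149,-0.13]
  ],
  "roll": [0,0,0,0,0,0,0,0],
  "claw": [0,0,0,0,0,0,0,0]
}}

```text
clock: 35.5
position: [576.7, -162.1, 339.5]
ee_rot: [0.852, -0.523, -0.001, 0.0]
contact_force: [0.9, 0.3, -2.4]
gripper_width: 17.1
grasp_force: 59.0
```

>>> {"method": "carry_out", "body": {
  "slide": [
    [-0.025,-0.035,0],
    [-0.05,-0.07,0],
    [-0.07,-0.098,0],
    [-0.083,-0.113,0],
    [-0.0895,-0.1215,0],
    [-0.0895,-0.1215,0],
    [-0.0895,-0.1215,0],
    [-0.0895,-0.1215,0]
  ],
  "roll": [0,0,0,0,0,0,0,0],
  "claw": [0,0,0,0,0,0,0,0]
}}

```text
clock: 36.5
position: [644.1, -29.7, 340.9]
ee_rot: [0.852, -0.524, -0.0, 0.0]
contact_force: [0.7, 0.4, -1.6]
gripper_width: 16.8
grasp_force: 59.0
```

```bash
python3 - <<'E'
from plan import *
from lid import *
d=cam('wrist');save(d,'w5.png')
s=read_state()
for n in('scene','side'):
    d=cam(n);P=cloud(d);z=P[...,2]
    m=(z>105)&(z<175)&(np.hypot(P[...,0]-644,P[...,1]+29)<126)
    n_,l,st,cc=cv2.connectedComponentsWithStats(m.astype(np.uint8));i=1+np.argmax(st[1:,4]);q=P[l==i]
    print(n,len(q),q.min(0),q.max(0),(q.min(0)+q.max(0))/2)
    qq=q[(q[:,2]>np.median(q[:,2])-5)&(q[:,2]<np.median(q[:,2])+5)];A=np.c_[qq[:,:2]-[644,-29],np.ones(len(qq))];print('tilt',np.linalg.lstsq(A,qq[:,2],rcond=None)[0]*[1000,1000,1])
plan(644.5,-28.8,190,-1.10+np.pi/2)
E
```

```text
scene 4009 [ 526.9 -145.7  126.5] [762.5  89.7 174.9] [644.7 -28.  150.7]
tilt [ -1.3  -0.1 158.4]
side 3312 [ 522.8 -140.   125.8] [759.4  92.3 174.9] [641.1 -23.9 150.4]
tilt [  0.2  -2.1 157.3]
at [644.2 -29.3 186.2] F [ 0.3  0.2 -1. ] w 16.8 g 59.0 t 36.65
slide [-0.0003, -0.0005, -0.0038] roll -0.1 j6 0.26
slide [-0.0003, -0.0005, -0.0038] roll 179.9 j6 -2.88
```

View pics/w5.png

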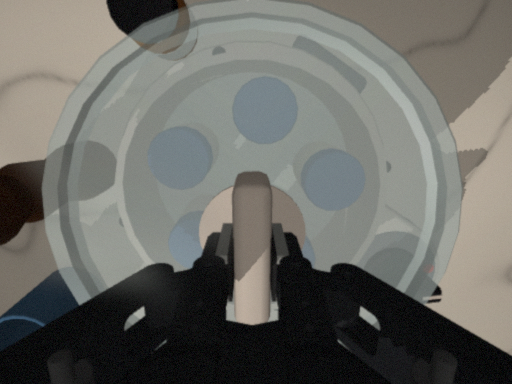

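The lid is held level over the tub, with the jars showing centred through it. Lowering.

>>> {"method": "carry_out", "body": {
  "slide": [
    [0,0,0.015],
    [0,0,0.025],
    [0,0,0.032],
    [0,0,0.037],
    [0,0,0.042],
    [0,0,0.046],
    [0,0,0.048],
    [0,0,0.048]
  ],
  "roll": [0,0,0,0,0,0,0,0],
  "claw": [0,0,0,0,0,0,0,0]
}}

```text
clock: 37.65
position: [644.6, -29.1, 293.2]
ee_rot: [0.852, -0.523, 0.001, 0.0]
contact_force: [0.6, -1.4, -0.1]
gripper_width: 17.1
grasp_force: 59.2
```

```bash
python3 - <<'E'
from plan import *
from lid import *
for n in('scene','wrist'):
    d=cam(n);P=cloud(d);z=P[...,2]
    m=(z>90)&(z<118)&(np.hypot(P[...,0]-644,P[...,1]+29)<100);q=P[m]
    A=np.c_[q[:,:2]-[644,-29],np.ones(len(q))];print(n,len(q),np.linalg.lstsq(A,q[:,2],rcond=None)[0]*[1000,1000,1],np.median(q[:,2]))
plan(644.5,-28.8,190,-1.10+np.pi/2)
E
```

```text
scene 2322 [  1.4  -3.  110.9] 110.8665399146766
wrist 64402 [  1.1  -1.4 111.7] 111.70389554394745
at [644.6 -29.1 138.5] F [ 0.1 -2.   0.2] w 16.8 g 59.2 t 37.75
slide [-0.0003, -0.0001, -0.0515] roll -0.0 j6 0.26
slide [-0.0003, -0.0001, -0.0515] roll 180.0 j6 -2.88
```

>>> {"method": "carry_out", "body": {
  "slide": [
    [0,0,0.003],
    [0,0,0.005],
    [0,0,0.007],
    [0,0,0.009],
    [0,0,0.011],
    [0,0,0.012],
    [0,0,0.013],
    [0,0,0.013]
  ],
  "roll": [0,0,0,0,0,0,0,0],
  "claw": [0,0,0,0,0,0,0,0]
}}

```text
clock: 38.75
position: [644.8, -28.4, 282.7]
ee_rot: [0.852, -0.523, 0.001, -0.001]
contact_force: [-2.9, 0.7, 12.9]
gripper_width: 16.7
grasp_force: 61.1
```

```bash
cat > lv.py <<'E'
from plan import *
from lid import *
def level(names=('scene','wrist'),r=100):
  for n in names:
    d=cam(n);P=cloud(d);z=P[...,2];rr=np.hypot(P[...,0]-644,P[...,1]+29)
    m=(z>92)&(z<118)&(rr<r)&(rr>45);q=P[m]
    A=np.c_[q[:,:2]-[644,-29],np.ones(len(q))];c=np.linalg.lstsq(A,q[:,2],rcond=None)[0]
    k=abs(A@c-q[:,2])<2; c=np.linalg.lstsq(A[k],q[k,2],rcond=None)[0]
    print(n,len(q),k.sum(),c*[1000,1000,1])
E
python3 - <<'E'
from lv import *
level()
plan(644.5,-28.8,190)
E
```

```text
scene 2012 1556 [  1.3   1.8 100.4]
wrist 55416 55317 [  1.2   0.5 101.1]
at [644.8 -28.3 128. ] F [-3.7  0.9 13.4] w 17.0 g 61.1 t 38.85
slide [0.0004, 0.0004, -0.062] roll 0.0 j6 0.26
```

>>> {"method": "carry_out", "body": {
  "slide": [
    [0,0,0.002],
    [0,0,-0.002],
    [0,0,-0.002],
    [0,0,-0.002],
    [0,0,-0.002],
    [0,0,-0.04],
    [0,0,-0.09],
    [0,0,-0.09]
  ],
  "roll": [0,0,0,0,0,0,0,0],
  "claw": [0,0,0.045,0.045,0.045,0.045,0.045,0.045]
}}

```text
clock: 39.85
position: [645.4, -28.7, 374.7]
ee_rot: [0.852, -0.523, 0.004, -0.003]
contact_force: [0.2, 0.3, 0.1]
gripper_width: 45.2
grasp_force: 0.0
```

```bash
python3 - <<'E'
from lv import *
level(('wrist','scene','side'),112)
d=cam('wrist');print(handle(d,(644,-29),135,60,4))
for n in('scene','side'):
    d=cam(n);P=cloud(d);z=P[...,2]
    m=(z>97)&(z<110)&(np.hypot(P[...,0]-483,P[...,1]+11)<35);q=P[m].astype(np.float32);print(n,q.mean(0),(q.min(0)+q.max(0))/2,cv2.minAreaRect(q[:,:2]))
plan(490,-11,200,np.radians(30+90))
E
```

```text
wrist 38385 38273 [  1.2   0.5 101.1]
scene 2750 2129 [  0.3   0.3 100.4]
side 2231 1843 [ 0.2  1.1 99.2]
(2067, array([645.2, -27.4]), (17.747777938842773, 72.4377212524414), np.float32(-1.0980902), np.float64(134.6022131950952))Traceback (most recent call last):
  File "<stdin>", line 6, in <module>
cv2.error: OpenCV(4.12.0) /io/opencv/modules/imgproc/src/convhull.cpp:143: error: (-215:Assertion failed) total >= 0 && (depth == CV_32F || depth == CV_32S) in function 'convexHull'
```

```bash
python3 - <<'E'
from lv import *
plan(485,-12,210,0.557+np.pi/2)
E
```

```text
at [644.1 -28.8 213.2] F [ 0.  -0.6 -0.1] w 45.2 g 0.0 t 40.10
slide [-0.087, 0.1343, 0.0037] roll 85.0 j6 -1.25
slide [-0.087, 0.1343, 0.0037] roll -95.0 j6 1.89
```

>>> {"method": "carry_out", "body": {
  "slide": [
    [-0.01,0.02,0],
    [-0.02,0.04,0],
    [-0.04,0.06,0],
    [-0.05,0.08,0],
    [-0.06,0.1,0],
    [-0.075,0.12,0],
    [-0.087,0.134,0],
    [-0.087,0.134,0]
  ],
  "roll": [-10,-20,-30,-40,-50,-60,-70,-80],
  "claw": [0.045,0.045,0.045,0.045,0.045,0.045,0.045,0.045]
}}

```text
clock: 41.1
position: [484.2, -11.8, 368.9]
ee_rot: [0.989, 0.15, -0.001, 0.0]
contact_force: [0.6, -0.1, 0.1]
gripper_width: 45.0
grasp_force: 0.0
```

>>> {"method": "carry_out", "body": {
  "slide": [
    [0,0,0],
    [0,0,0],
    [0,0,0],
    [0,0,0],
    [0,0,0]
  ],
  "roll": [-7,-15,-15,-15,-15],
  "claw": [0.045,0.045,0.045,0.045,0.045]
}}

```text
clock: 41.72
position: [485.6, -11.9, 369.5]
ee_rot: [0.962, 0.274, -0.0, -0.0]
contact_force: [-0.8, 0.2, 0.0]
gripper_width: 45.1
grasp_force: 0.0
```

```bash
python3 - <<'E'
from lv import *
d=cam('wrist');save(d,'w6.png');P=cloud(d);z=P[...,2]
m=(z>98)&(z<108)&(np.hypot(P[...,0]-484,P[...,1]+11)<32);q=P[m].astype(np.float32);print(len(q),np.median(q,0),cv2.minAreaRect(q[:,:2]))
m=(z>65)&(z<73)&(np.hypot(P[...,0]-484,P[...,1]+11)<40);print('disc',circ(P[m][:,:2]),P[m].min(0),P[m].max(0))
for r in place_of(d,'dial_grip')[:2]: print(r,at_z(d,r['at'],92))
plan(485,-12,92,0.557+np.pi/2)
E
```

```text
Traceback (most recent call last):
cv2.error: OpenCV(4.12.0) /io/opencv/modules/imgproc/src/convhull.cpp:143: error: (-215:Assertion failed) total >= 0 && (depth == CV_32F || depth == CV_32S) in function 'convexHull'
```

View pics/w6.png

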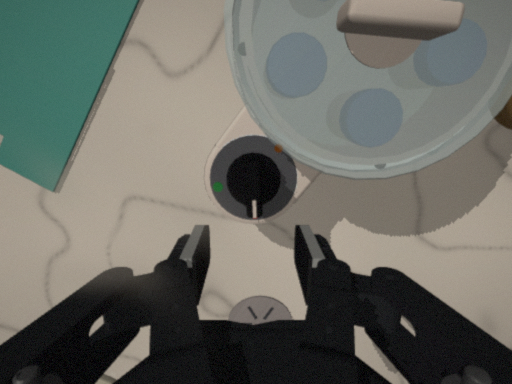

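The wrist view shows the dial as a black disc at (253,178). Its white pointer is at (254,208), so the bar runs along the picture's vertical, which is tool x. The green mark is at (217,187).

```bash
python3 - <<'E'
from lv import *
d=cam('wrist');P=cloud(d);z=P[...,2]
m=(d['z_map']>0)[140:215,215:292];print(m.mean(),np.percentile(z[140:215,215:292][m],[5,25,50,75,95]))
sub=(np.hypot(P[...,0]-484,P[...,1]+11)<34)&(z>80)&(z<125);q=P[sub].astype(np.float32);print(len(q), q.max(0) if len(q) else '')
if len(q)>5:
    t=q[q[:,2]>q[:,2].max()-5];print(len(t),t.mean(0),cv2.minAreaRect(t[:,:2]))
g=cv2.cvtColor(d['img'],cv2.COLOR_RGB2GRAY)[140:215,215:292];mm=(g<22).astype(np.uint8);M=cv2.moments(mm,True);print('dark',M['m00'],M['m10']/M['m00']+215,M['m01']/M['m00']+140)
for r in place_of(d,'dial_grip')[:2]: print(r,at_z(d,r['at'],92))
big=cv2.resize(d['img'][130:230,200:310],None,fx=5,fy=5,interpolation=cv2.INTER_CUBIC);big=np.clip(big.astype(float)*2.5,0,255).astype(np.uint8)
save({'img':big},'dial.png')
plan(485,-12,92,0.557+np.pi/2)
E
```

```text
0.9954978354978355 [ 61.7  63.1  64.2  70.6 104.1]
963 [509.2   6.2 106.2]Traceback (most recent call last):
  File "<stdin>", line 6, in <module>
cv2.error: OpenCV(4.12.0) /io/opencv/modules/imgproc/src/convhull.cpp:143: error: (-215:Assertion failed) total >= 0 && (depth == CV_32F || depth == CV_32S) in function 'convexHull'
```

```bash
python3 - <<'E'
from lv import *
d=cam('wrist');P=cloud(d);z=P[...,2]
sub=(np.hypot(P[...,0]-484,P[...,1]+11)<34)&(z>98)&(z<112);q=P[sub]
r=cv2.minAreaRect(np.ascontiguousarray(q[:,:2],dtype=np.float32));b=cv2.boxPoints(r);e=max((b[1]-b[0],b[2]-b[1]),key=np.linalg.norm)
print(len(q),np.median(q[:,2]),r,np.arctan2(e[1],e[0]))
for r in place_of(d,'dial_grip')[:2]: print(r,at_z(d,r['at'],92))
a=np.arctan2(e[1],e[0]); plan(*cv2.minAreaRect(np.ascontiguousarray(q[:,:2],dtype=np.float32))[0],91,a+np.pi/2)
E
```

```text
911 103.78464341235787 ((486.0965576171875, -12.12693977355957), (49.31418228149414, 13.966229438781738), 34.271175384521484) 0.598145
{'at': [253.9, 185.8], 'conf': 0.62} [487.4 -12.4  92. ]
{'at': [7.4, 9.4], 'conf': 0.22} [506.5 219.1  92. ]
at [485.6 -11.9 215. ] F [ 0.2  0.  -0.2] w 44.6 g 0.0 t 41.92
slide [0.0003, 0.0005, 0.124] roll -2.4 j6 1.94
slide [0.0003, 0.0005, 0.124] roll 177.6 j6 -1.21
```

>>> {"method": "carry_out", "body": {
  "slide": [
    [0,0,0.04],
    [0,0,0.08],
    [0,0,0.11],
    [0,0,0.12],
    [0,0,0.123],
    [0,0,0.123],
    [0,0,0.123],
    [0,0,0.123]
  ],
  "roll": [-2.4,-2.4,-2.4,-2.4,-2.4,-2.4,-2.4,-2.4],
  "claw": [0.04,0.04,0.04,0.04,0.04,0.03,0.02,0.02]
}}

```text
clock: 42.92
position: [485.7, -11.8, 247.5]
ee_rot: [0.955, 0.295, 0.001, 0.0]
contact_force: [-0.4, -0.5, -0.4]
gripper_width: 20.2
grasp_force: 0.0
```

>>> {"method": "carry_out", "body": {
  "slide": [
    [0,0,0],
    [0,0,0],
    [0,0,0],
    [0,0,0],
    [0,0,0]
  ],
  "roll": [0,0,0,0,0],
  "claw": [0,0,0,0,0]
}}

```text
clock: 43.55
position: [486.1, -12.4, 247.6]
ee_rot: [0.955, 0.295, 0.001, 0.001]
contact_force: [1.1, -6.1, 3.6]
gripper_width: 13.3
grasp_force: 60.2
```

>>> {"method": "carry_out", "body": {
  "slide": [
    [0,0,0],
    [0,0,0],
    [0,0,0],
    [0,0,0],
    [0,0,0],
    [0,0,0],
    [0,0,0],
    [0,0,0]
  ],
  "roll": [10,20,30,40,50,60,70,77],
  "claw": [0,0,0,0,0,0,0,0]
}}

```text
clock: 44.55
position: [486.2, -13.3, 247.6]
ee_rot: [0.931, -0.366, 0.001, 0.001]
contact_force: [2.8, -11.6, 3.3]
gripper_width: 13.2
grasp_force: 60.1
```

>>> {"method": "carry_out", "body": {
  "slide": [
    [0,0,0],
    [0,0,0],
    [0,0,0],
    [0,0,0],
    [0,0,0],
    [0,0,-0.04],
    [0,0,-0.09],
    [0,0,-0.14]
  ],
  "roll": [0,0,0,0,0,0,0,0],
  "claw": [0,0.03,0.035,0.035,0.035,0.035,0.035,0.035]
}}

```text
clock: 45.55
position: [485.3, -11.8, 388.1]
ee_rot: [0.931, -0.364, -0.0, 0.0]
contact_force: [0.8, -0.5, -0.7]
gripper_width: 35.0
grasp_force: 0.0
```

```bash
python3 - <<'E'
from lv import *
d=cam('wrist');save(d,'w7.png');P=cloud(d);z=P[...,2]
sub=(np.hypot(P[...,0]-486,P[...,1]+12)<34)&(z>98)&(z<112);q=P[sub]
r=cv2.minAreaRect(np.ascontiguousarray(q[:,:2],dtype=np.float32));b=cv2.boxPoints(r);e=max((b[1]-b[0],b[2]-b[1]),key=np.linalg.norm)
print(len(q),r,np.arctan2(e[1],e[0]))
level(('wrist','scene','side'),112)
plan(486,-12,300)
E
```

```text
800 ((486.2901611328125, -12.4326171875), (13.9489107131958, 49.589111328125), 43.95772171020508) -0.80358964
wrist 28164 28027 [  1.    0.6 101.3]
scene 2949 2274 [  0.5   1.  100.4]
side 2252 1881 [-0.3 -0.2 99.2]
at [485.3 -11.7 232.7] F [ 0.4  0.3 -0.7] w 34.9 g 0.0 t 45.75
slide [0.0007, -0.0004, -0.0673] roll 0.0 j6 0.59
```

View pics/w7.png

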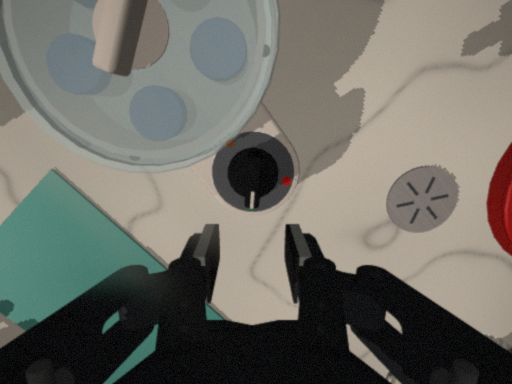

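The picture shows the dial bar turned by 1.40 rad, with the pointer away from the red mark at (287,181). The lid is home and level, and the gripper is clear.

```bash
python3 -c "
from bench import *
print(job_done())"
```

```text
the job is handed in; nothing more can be done
None
```

I handed the job in at about 46 s of run time: all five blue-capped jars are standing in the tub, the clear lid is snapped home and level (origin about 71 mm up), and the dial measures 1.40 rad, past its click; no verdict came back.

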